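# Let one battery out of the lever dispenser

### The arm

A 7-joint arm with a two-finger parallel gripper is mounted at the origin on a cart in front of the work surface, level with it; the furniture and walls round the work are solid. World frame = base frame: x ahead of the robot, y to its left, z up, the work surface at z = 0. Lengths are in m, angles in rad, forces in N, time in s.
With the tool pointing down it reaches from about 0.4 to 0.85 m from the base axis. Payload 10.4 kg.
Tool frame: the origin (TCP) lies midway between the tips of the shut fingers; the grasp point (between the pads) lies hold_point_z behind it (hold_point_z is the distance from the TCP to the grasp point, in m); z points along the fingers, y is the line along which they close (so a half turn about z gives the same grasp; the last joint's range is limited). The gripper opens to 87 mm and grips with 3 to 60 N. Pads are 19 mm wide; open, the fingers measure 117 mm over their backs; the gripper's body (75 mm by 190 mm) begins 51 mm behind the grasp point.
Start: joints at [-1.293, 0.332, -0.065, 1.46, 0.022, 1.35, -0.088], TCP at [0.185, 0.597, 0.223] pointing down, gripper open.
Joint ranges: [-2.6, 2.6], [-0.5, 2.12], [-1.47, 1.34], [0.16, 2.42], [-1.27, 4.41], [0.06, 2.06], [-2.6, 2.6]. Speed limits (rad/s): [2.22, 2.22, 2.79, 2.79, 3.14, 3.14, 3.14].

### API

Orientations are given as a unit quaternion [x, y, z, w].
In Python, from bench import * gives the robot as it stands. The module is installed in compiled form; this text tells all that it offers.
- The arm moves only by the tool drive_tool, never from a script. Its argument "increments" is a list of rows, each a list of 6 numbers: the shift along the tool's x, y, z scaled (see below), then the turn, a rotation vector about the tool's x, y, z scaled (see below). In form: [[dx, dy, dz, rx, ry, rz], ...]. A call has exactly 5 rows; each row is the pose to reach, as a shift and turn from the pose commanded when the call began, along the tool's axes at that moment; what a row does not reach only later rows make up. The controller multiplies each number of a shift by 300 mm and each number of a turn by pi/4 rad. A row lasts 1/12 s, in which the tool goes at most 41.7 mm and 7.16 degrees, less where a joint would pass 70% of its speed; a pose out of reach is approached as far as the arm can. A call with a number of a shift or a turn outside -1 to 1 is refused whole. A call with a gripper value outside its range is refused whole. "claw" is the closure, from 0 (fully open) to 1 (shut), set as the call begins (left out, the last holds). The fingers move at their own pace and stop on an object; "force" is the grip in N (left out, the last holds). Time passes only in rows, so rows that repeat a pose let the fingers close, or fill a call up. It gives the time, the measured TCP pose, the force, the opening and the grip force at its end, in the units of the state.
- read_state(): the state, without advancing time (a new reading comes with each control period).
- camera(name): name is "scene" or "top" or "wrist"; returns the picture (384x512x3 uint8, blue, green, red); there is no depth.
- get_calibration(name): a dict with "K" (3x3 intrinsics, pixels), "position" and "rotation" of the camera in the world. Camera axes: x right, y down, z forward; pixel columns grow to the right and rows downward; lengths in m; the calibration is good to about 2 mm. A picture is of the moment at which its call begins: read the wrist's pose just before it. get_calibration takes no time and is no camera call; for the wrist camera it gives the pose at the moment of the call.
- close_job(): hands the job in; it is judged then, once.
The state is a dict: "time": time; "joint_positions": joint angles; "joint_vel": joint speeds; "joint_torque": joint torques, N m; "ee_pos": TCP position; "eef_rot": TCP orientation; "ft_force": force on the tool from outside, world axes, zero at the start; "torque": the same for the moment, N m; "width": finger opening in m; "grip_force": force on a finger pad.
Only numpy, scipy, OpenCV 4.12 (cv2) and the standard library are available. Lean on these libraries where they do the work, as an engineer would, in place of code of your own. Each camera call takes 0.05 s, during which the arm holds its last target. There are 200 camera calls.

### The job

Let one battery out of the white dispenser: press its lever all the way down with the fingertips, so that the linked lid lifts and the lowest battery rolls out into the trough, then ease the lever all the way back up so that the lid goes down gently and shuts without slamming. Do not touch the lid or the batteries and pick nothing up; the other three batteries stay inside, the new one stays in the trough, and everything else on the desk stays where it is.

Things in the scene. Friction and masses are not known exactly. Their poses are not given: they have to be found in the camera images.
- dispenser: the fixed white battery dispenser, 154 x 63 x 93 mm (116 wide with the lever). Origin on the desk; x runs to its back, y to its left (the lever's side), z up; its front faces -x. A magazine, open at the top, holds 4 AA batteries lying across it in one stack. In front are the lid and, below it, an open trough (x -97 to -55 mm, 53 mm wide, front rim 32 mm high) that catches a battery
- lever_pad (a point): centre of the top face of the lever's black ribbed rubber pad, 30 x 34 x 6 mm, at the front left of the dispenser, beside the trough. With the lever at rest it lies at (-88, 67, 66) mm in the dispenser's frame; pressed fully down it is 25 mm lower. The pad's inner edge is 18 mm off the housing's side
- lever (a joint): steel press lever on the dispenser's left side, pivoted at its rear, 128 mm behind the pad; 0 = up, at rest; 0.2 rad = pad fully down, at its stop. A spring pushes it up: about 4 N on the pad starts it, 5.5 to 8 N hold it down; let go of, it flies up and the lid slams
- lid_hinge (a joint): hinge of the lid, along its top edge (78 mm high), tied to the lever by a steel link: 0 = shut, 0.94 rad = lifted (lever fully down), 4.7 rad for each rad of the lever. A pusher inside sends the lowest battery out once the lever is about two thirds down (0.13 rad), and holds up the others; when the lid shuts they drop by one, so a second full press would let out a second one
- lid: the lid: a grey panel 59 mm long, 63 mm wide, 3 mm thick, sloping over the dispenser's mouth; origin on its hinge
- cell1: AA battery 1, origin at its centre (14.5 mm thick, 50.5 mm long, 23 g, black sleeve), in the dispenser's stack; the lowest, next to come out; at rest in the trough its centre is 78 mm in front of the dispenser's origin, 14 mm high
- cell2: AA battery 2, origin at its centre (14.5 mm thick, 50.5 mm long, 23 g, black sleeve), in the dispenser's stack; number 2 from below
- cell3: AA battery 3, origin at its centre (14.5 mm thick, 50.5 mm long, 23 g, black sleeve), in the dispenser's stack; number 3 from below
- cell4: AA battery 4, origin at its centre (14.5 mm thick, 50.5 mm long, 23 g, black sleeve), in the dispenser's stack; number 4 from below
- remote: black remote control, 193 x 46 x 19 mm, lying to the right of the dispenser; origin at the centre of its underside; a bystander
- ear_case: white earphone case, 46 x 60 x 22 mm, to the right; origin at the centre of its underside; a bystander
- sticky_notes: pad of sticky notes, 78 x 78 x 10 mm, to the right; origin at the centre of its underside; a bystander
- usb_stick: memory stick, 54 x 18 x 8 mm, on the left of the dispenser's back; origin at the centre of its underside; a bystander
- mouse: computer mouse, 104 x 53 x 38 mm, on the desk mat; origin at the centre of its underside; a bystander
- pen_a: black pen, 145 mm, on the mat; origin at the centre of its underside; a bystander
There are look-alikes about, which are no part of the job. There is more than one size of the dispenser; the job needs the larger.

How it is judged:
By the outcome, as a careful person would: the job done as asked, in the order asked, and still so for the second after the job is handed in, with the robot touching nothing.
It also fails if it takes over 32 s, if anything falls off the work surface, if the arm or the gripper's body presses on something with over 40 N, if the wrist force passes 120 N, or if a joint passes its speed limit or range.

## Working session

There is one attempt and no reset: what is moved stays moved. The work goes in short steps, Python scripts to look and compute and a tool call to move; the robot and the scene stay as the last step left them, time stands still between calls to the robot, and variables do not carry over. Pictures are saved under pics/ and viewed, at most 10 in all, crops included, and the job is handed in when it is done.

Besides the shell and the picture viewer there is one more tool, called after "Emit:" as name(argument=value, ...) on one line, values as JSON. drive_tool: Moves the arm, as the interface text tells. Its arguments: {"type":"object","properties":{"increments":{"type":"array","items":{"type":"array","items":{"type":"number"}}},"claw":{"type":"number"},"force":{"type":"number"}},"required":["increments"]}

```bash
mkdir -p pics; python3 - <<'E'
from bench import *
import cv2
s=read_state();print({k:s[k] for k in("time","ee_pos","eef_rot","width","ft_force")})
for n in("scene","top"):
    cv2.imwrite(f"pics/{n}0.png",camera(n));c=get_calibration(n);print(n,c)
E
```

```text
{'time': 0.0, 'ee_pos': array([0.18508043, 0.59655381, 0.22174628]), 'eef_rot': array([ 1.49835387e-01,  9.88710699e-01, -7.10549003e-04, -6.94680373e-05]), 'width': 0.08730777305019399, 'ft_force': array([ 0.35079108, -0.06706503, -0.21856966])}
scene {'K': array([[402.27816861,   0.        , 252.98118141],
       [  0.        , 402.27816861, 189.76143109],
       [  0.        ,   0.        ,   1.        ]]), 'position': array([0.30313521, 0.5497413 , 0.74050316]), 'rotation': array([-0.1531906 ,  0.90367205, -0.39511442,  0.06159599])}
top {'K': array([[441.36372584,   0.        , 255.75810287],
       [  0.        , 441.36372584, 189.63613215],
       [  0.        ,   0.        ,   1.        ]]), 'position': array([ 0.27518055, -0.13605214,  1.5001403 ]), 'rotation': array([-0.70173997,  0.70643254, -0.06363826,  0.06681509])}
```

View pics/scene0.png

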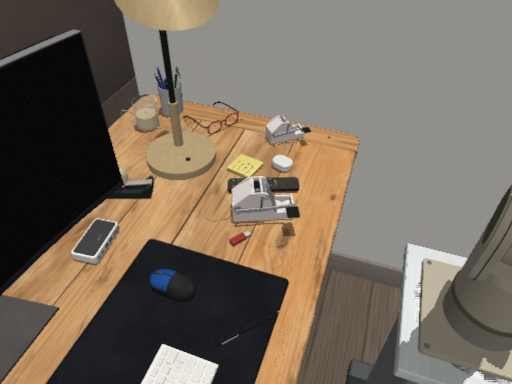

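View pics/top0.png

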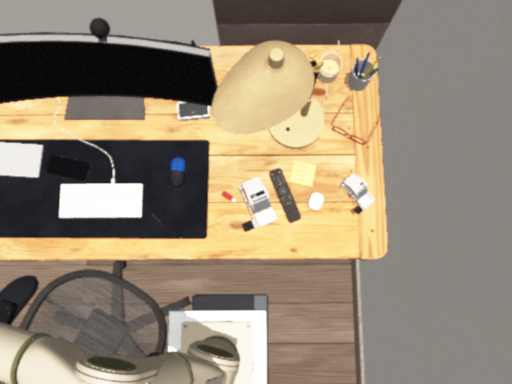

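The larger dispenser is at scene (262,205), pad (292,211), and at top (258,205), pad (248,226). It has the remote to its right and the red memory stick at its left. The look-alike is the smaller one at scene (287,132), pad (307,130), and at top (357,190). I choose the first and check it in a close crop.

```bash
cat > h.py <<'E'
import numpy as np, cv2
from scipy.spatial.transform import Rotation as R
def ray(c,px):
    d=np.linalg.inv(c["K"])@[px[0],px[1],1.]
    return np.array(c["position"]),R.from_quat(c["rotation"]).apply(d)
def onz(c,px,z):
    p,d=ray(c,px);return p+d*(z-p[2])/d[2]
def proj(c,P):
    q=R.from_quat(c["rotation"]).inv().apply(np.array(P)-c["position"]);u=c["K"]@q.T;return (u[:2]/u[2]).T
E
python3 - <<'E'
from h import *;from bench import get_calibration
a=cv2.imread("pics/scene0.png")[165:230,220:310];b=cv2.imread("pics/top0.png")[160:240,210:310]
a=cv2.resize(a,(800,578),interpolation=cv2.INTER_CUBIC);cv2.imwrite("pics/a.png",a)
cv2.imwrite("pics/b.png",cv2.resize(b,(700,560),interpolation=cv2.INTER_CUBIC))
t,s=get_calibration("top"),get_calibration("scene")
print("large pad",onz(s,(292,211),.066),onz(t,(248,226),.066),"small",onz(s,(307,130),.05),onz(t,(358,210),.05))
print(onz(t,(240,188),0.09),onz(t,(262,182),.09))
E
```

```text
large pad [ 0.42398073 -0.10131467  0.066     ] [ 0.42295886 -0.10441399  0.066     ] small [ 0.47191293 -0.46078398  0.05      ] [ 0.47522167 -0.46834765  0.05      ]
[ 0.54451418 -0.07928322  0.09      ] [ 0.56391689 -0.15102178  0.09      ]
```

View pics/a.png

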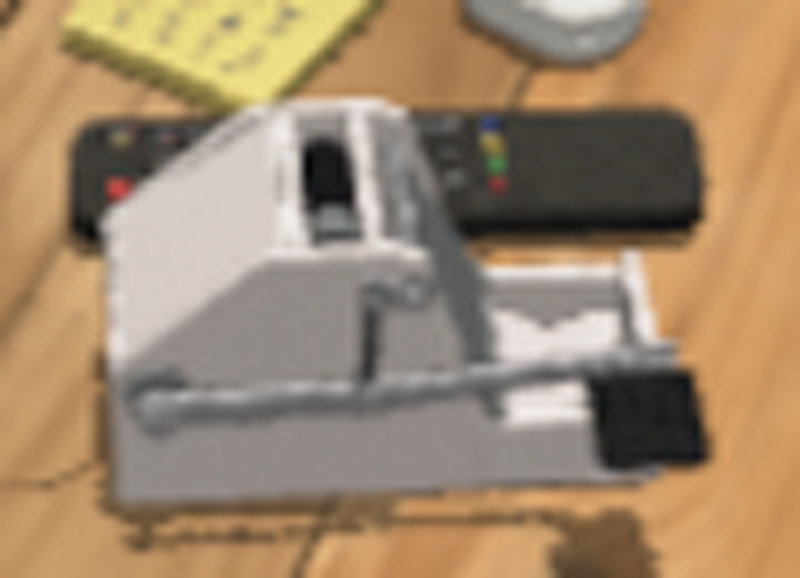

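View pics/b.png

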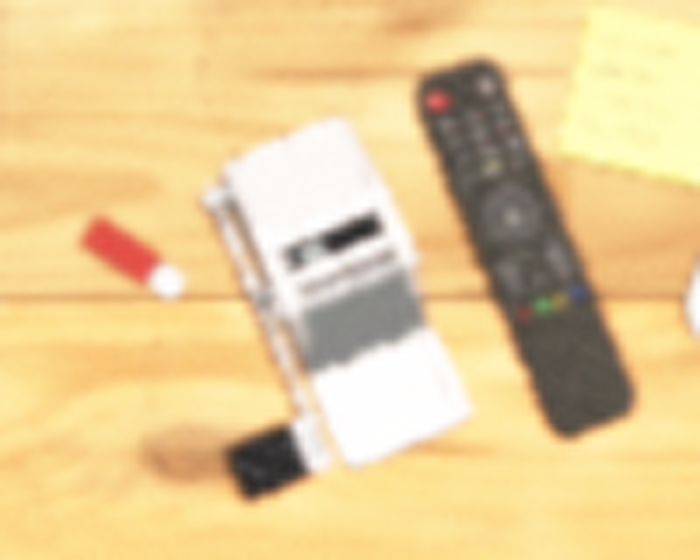

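The close crops confirm it: this one is larger, with the remote on its right. The pad quad in crop a is centred at about (650,418), which is scene (293,212). In crop b it is at (265,460), which is top (248,225.7). Next I fix the yaw and the pad's pose.

```bash
python3 - <<'E'
from h import *;from bench import get_calibration,read_state
t,s=get_calibration("top"),get_calibration("scene")
A=lambda x,y:(220+x/8.889-.5,165+y/8.889-.5); B=lambda x,y:(210+x/7-.5,160+y/7-.5)
p=onz(s,A(118,503),0);q=onz(s,A(650,480),0);print("base edge",p,q,np.linalg.norm(p-q),np.degrees(np.arctan2(*(p-q)[1::-1])))
r=[onz(s,A(*k),.066) for k in((592,374),(692,374),(708,460),(605,466))];print("pad corners",np.round(r,4),np.mean(r,0))
pt=onz(t,B(268,458),.066);print("pad top",pt)
# two-view triangulation
M=[];v=[]
for c,px in((s,A(649,418)),(t,B(268,458))):
    o,d=ray(c,px);d/=np.linalg.norm(d);P=np.eye(3)-np.outer(d,d);M.append(P);v.append(P@o)
print("tri",np.linalg.solve(sum(M),sum(v)))
a=onz(t,B(212,196),.04);b=onz(t,B(318,440),.062);print("lever yaw",np.degrees(np.arctan2(*(a-b)[1::-1])))
E=onz(t,B(340,120),.093-.03);
S=read_state();print(R.from_quat(S["eef_rot"]).as_matrix().round(4))
for y in (15,18,21):
  Rz=R.from_euler('z',y,degrees=True);print(y,"origin",pt-Rz.apply([-.088,.067,.066]))
E
```

```text
base edge [ 5.66216951e-01 -8.15908147e-02  1.11022302e-16] [ 4.27539658e-01 -1.40104060e-01 -1.11022302e-16] 0.15051641587966486 22.876738380270403
pad corners [[ 0.4409 -0.1107  0.066 ]
 [ 0.4158 -0.1196  0.066 ]
 [ 0.4041 -0.0905  0.066 ]
 [ 0.4287 -0.0795  0.066 ]] [ 0.42237408 -0.1001047   0.066     ]
pad top [ 0.42646005 -0.10372631  0.066     ]
tri [ 0.42498049 -0.10377978  0.06220364]
lever yaw 22.7029451933034
[[-9.551e-01  2.962e-01 -3.000e-04]
 [ 2.962e-01  9.551e-01 -1.200e-03]
 [-1.000e-04 -1.300e-03 -1.000e+00]]
15 origin [ 5.28802403e-01 -1.45667269e-01  5.55111512e-17]
18 origin [ 5.30857166e-01 -1.40253606e-01  5.55111512e-17]
21 origin [ 5.32625784e-01 -1.34739824e-01  5.55111512e-17]
```

```bash
cat >> h.py <<'E'
def rel(p,yaw,P,Y):
    "shift/turn numbers (scaled) from tool-down pose with tool y at yaw (deg) to the next"
    a=np.radians(yaw);y=np.array([np.cos(a),np.sin(a),0]);z=np.array([0,0,-1.]);x=np.cross(y,z);d=np.array(P)-p
    return np.round([d@x/.3,d@y/.3,d@z/.3,-(Y-yaw)/45],3)
E
python3 - <<'E'
from h import *
W=[((.185,.597,.222),72.8),((.335,.467,.222),37.8),((.42,.29,.222),2.8),((.44,.10,.2),-32.2),((.425,-.09,.16),-67.2)]
for a,b in zip(W,W[1:]):print(rel(np.array(a[0]),a[1],*b))
E
```

```text
[-0.606 -0.266  0.     0.778]
[-0.64  -0.138  0.     0.778]
[-0.636  0.036  0.073  0.778]
[-0.563  0.295  0.133  0.778]
```

Emit:
drive_tool(increments=[[-0.121,-0.053,0,0,0,0.156],[-0.242,-0.106,0,0,0,0.311],[-0.363,-0.16,0,0,0,0.467],[-0.484,-0.213,0,0,0,0.622],[-0.605,-0.266,0,0,0,0.778]], claw=1, force=20)

```text
time: 0.52
ee_pos: [0.3359, 0.4653, 0.2223]
eef_rot: [0.443, 0.897, -0.0, -0.0]
ft_force: [-0.4, 0.5, -0.3]
width: 0.0614
grip_force: 0.0
```

Emit:
drive_tool(increments=[[-0.128,-0.028,0,0,0,0.156],[-0.256,-0.055,0,0,0,0.311],[-0.384,-0.083,0,0,0,0.467],[-0.512,-0.11,0,0,0,0.622],[-0.64,-0.138,0,0,0,0.778]])

```text
time: 0.93
ee_pos: [0.4201, 0.2879, 0.2223]
eef_rot: [0.692, 0.722, -0.0, -0.0]
ft_force: [0.2, 0.8, 1.4]
width: 0.0282
grip_force: 0.0
```

Emit:
drive_tool(increments=[[-0.127,0.007,0.015,0,0,0.156],[-0.254,0.014,0.029,0,0,0.311],[-0.382,0.022,0.044,0,0,0.467],[-0.509,0.029,0.058,0,0,0.622],[-0.636,0.036,0.073,0,0,0.778]])

```text
time: 1.35
ee_pos: [0.4393, 0.0979, 0.2003]
eef_rot: [0.877, 0.48, -0.0, -0.0]
ft_force: [1.1, -0.7, -0.2]
width: 0.0019
grip_force: 0.0
```

Emit:
drive_tool(increments=[[-0.113,0.059,0.027,0,0,0.156],[-0.225,0.118,0.053,0,0,0.311],[-0.338,0.177,0.08,0,0,0.467],[-0.45,0.236,0.106,0,0,0.622],[-0.563,0.295,0.133,0,0,0.778]])

```text
time: 1.77
ee_pos: [0.4236, -0.092, 0.1604]
eef_rot: [0.981, 0.194, 0.0, -0.0]
ft_force: [0.7, 0.0, -0.2]
width: 0.0007
grip_force: 0.0
```

```bash
python3 - <<'E'
from bench import *
from h import *
S=read_state();c=get_calibration("wrist");im=camera("wrist");cv2.imwrite("pics/w1.png",im)
print(S["time"],S["ee_pos"],R.from_quat(S["eef_rot"]).as_matrix().round(3),c,S["joint_positions"])
print("pad px",proj(c,[[.425,-.102,.066]]))
E
```

```text
1.7667 [ 0.42361716 -0.09199065  0.16039056] [[ 0.925  0.381  0.   ]
 [ 0.381 -0.925  0.001]
 [ 0.001 -0.    -1.   ]] {'K': array([[290.93284924,   0.        , 255.42419008],
       [  0.        , 290.93284924, 191.58866044],
       [  0.        ,   0.        ,   1.        ]]), 'position': array([ 0.49282654, -0.06261102,  0.32336557]), 'rotation': array([ 0.82286897, -0.55108603, -0.07733343,  0.11493646])} [-0.55966185 -0.09615326  0.6466398   2.04894244  0.06213891  1.16982095
 -1.11955926]
pad px [[267.06758589 196.04162139]]
```

View pics/w1.png

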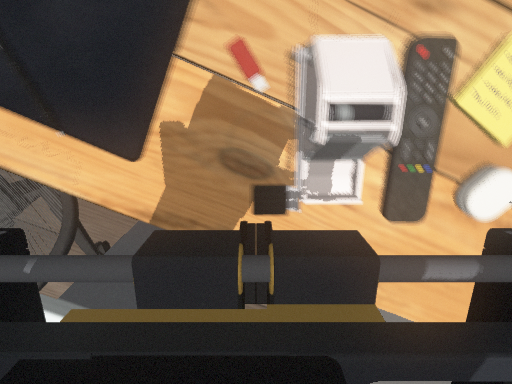

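The wrist picture shows the pad at about (269,200), against a prediction of (267,196), so it agrees within 3 mm. The fingers are shut at (256,265) and clear of everything. I refine the pad to about (0.4225, -0.104) and go down to just above it.

Emit:
drive_tool(increments=[[-0.005,0.01,0.06,0,0,0],[-0.01,0.02,0.13,0,0,0],[-0.015,0.03,0.19,0,0,0],[-0.019,0.036,0.23,0,0,0],[-0.019,0.036,0.25,0,0,0]])

```text
time: 2.23
ee_pos: [0.422, -0.1028, 0.0841]
eef_rot: [0.98, 0.197, -0.001, -0.0]
ft_force: [-0.4, -0.7, -0.5]
width: 0.0004
grip_force: 0.0
```

```bash
python3 - <<'E'
from bench import *
from h import *
S=read_state();c=get_calibration("wrist");im=camera("wrist")
w=cv2.resize(im[100:300,150:400],(750,600));s=cv2.resize(camera("scene")[160:240,215:315],(700,560),interpolation=cv2.INTER_CUBIC)
cv2.imwrite("pics/w2.png",w);cv2.imwrite("pics/s2.png",s)
print(S["time"],S["ee_pos"],S["ft_force"],proj(c,[[.4225,-.104,.066],S["ee_pos"]]))
E
```

```text
2.2333 [ 0.42198276 -0.10278272  0.08412197] [-0.42654438 -0.73531368 -0.47483511] [[258.75217086 225.28849043]
 [256.88575663 236.84742109]]
```

View pics/w2.png

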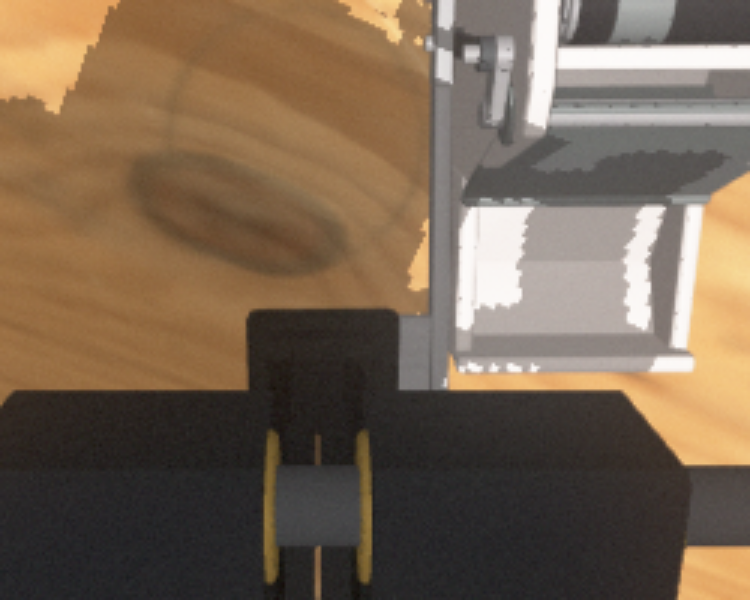

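View pics/s2.png

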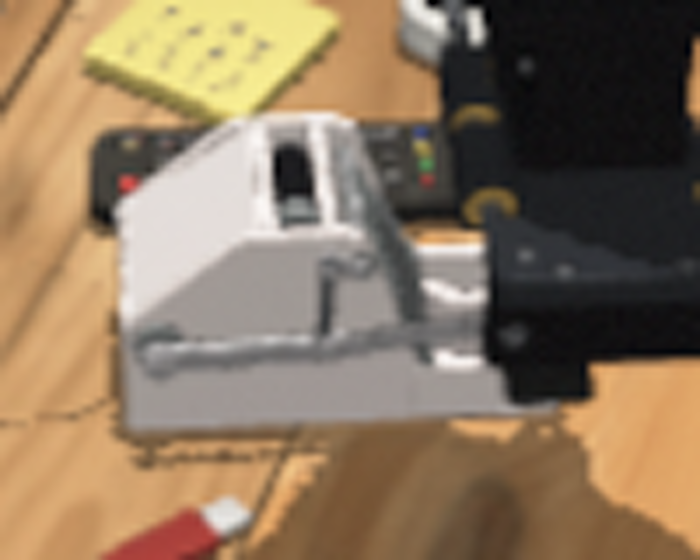

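The pad spans columns 248–400 of the crop and the fingertips are centred at 318, so they sit over the pad and clear of housing and lid. I press in gentle steps.

Emit:
drive_tool(increments=[[0,0,0.013,0,0,0],[0,0,0.026,0,0,0],[0,0,0.04,0,0,0],[0,0,0.05,0,0,0],[0,0,0.06,0,0,0]])

```text
time: 2.75
ee_pos: [0.4233, -0.1024, 0.0675]
eef_rot: [0.98, 0.197, 0.0, -0.0]
ft_force: [-0.3, 0.3, 0.6]
width: 0.0006
grip_force: 0.0
```

Emit:
drive_tool(increments=[[0,0,0.007,0,0,0],[0,0,0.014,0,0,0],[0,0,0.021,0,0,0],[0,0,0.028,0,0,0],[0,0,0.033,0,0,0]])

```text
time: 3.17
ee_pos: [0.4224, -0.1027, 0.0575]
eef_rot: [0.98, 0.197, -0.001, -0.0]
ft_force: [-5.4, -0.7, 5.5]
width: 0.0006
grip_force: 3.2
```

Emit:
drive_tool(increments=[[-0.004,0,0.007,0,0,0],[-0.007,0,0.014,0,0,0],[-0.008,0,0.021,0,0,0],[-0.009,0,0.028,0,0,0],[-0.009,0,0.033,0,0,0]])

```text
time: 3.58
ee_pos: [0.4217, -0.1031, 0.0483]
eef_rot: [0.98, 0.197, 0.001, -0.0]
ft_force: [0.8, 2.3, 6.4]
width: 0.0003
grip_force: 2.8
```

Emit:
drive_tool(increments=[[0,0,0.003,0,0,0],[0,0,0.006,0,0,0],[0,0,0.009,0,0,0],[0,0,0.012,0,0,0],[0,0,0.013,0,0,0]])

```text
time: 4.0
ee_pos: [0.4217, -0.1031, 0.0444]
eef_rot: [0.98, 0.197, 0.001, -0.0]
ft_force: [-0.5, 1.6, 5.7]
width: 0.0005
grip_force: 2.9
```

Still spring force only; a little further to reach the stop.

Emit:
drive_tool(increments=[[0,0,0.003,0,0,0],[0,0,0.005,0,0,0],[0,0,0.007,0,0,0],[0,0,0.008,0,0,0],[0,0,0.009,0,0,0]])

```text
time: 4.42
ee_pos: [0.4219, -0.1031, 0.0421]
eef_rot: [0.98, 0.197, 0.001, -0.0]
ft_force: [-3.3, 2.2, 13.9]
width: 0.0006
grip_force: 6.8
```

Force has jumped to 14 N at z = 42 mm, so the lever is at its stop. I check for the battery.

Emit:
drive_tool(increments=[[0,0,0.002,0,0,0],[0,0,0.002,0,0,0],[0,0,0.002,0,0,0],[0,0,0.002,0,0,0],[0,0,0.002,0,0,0]])

```text
time: 4.83
ee_pos: [0.4219, -0.1031, 0.0419]
eef_rot: [0.98, 0.197, 0.001, -0.0]
ft_force: [-5.3, 3.2, 19.2]
width: 0.0002
grip_force: 9.6
```

```bash
python3 - <<'E'
from bench import *
import cv2,numpy as np
S=read_state();w=cv2.resize(camera("wrist")[60:260,200:420],(660,600));cv2.imwrite("pics/w3.png",w)
print(S["time"],S["ee_pos"],S["ft_force"])
E
```

```text
4.8333 [ 0.42190967 -0.10310749  0.04188229] [-5.33298724  3.16605788 19.1739574 ]
```

View pics/w3.png

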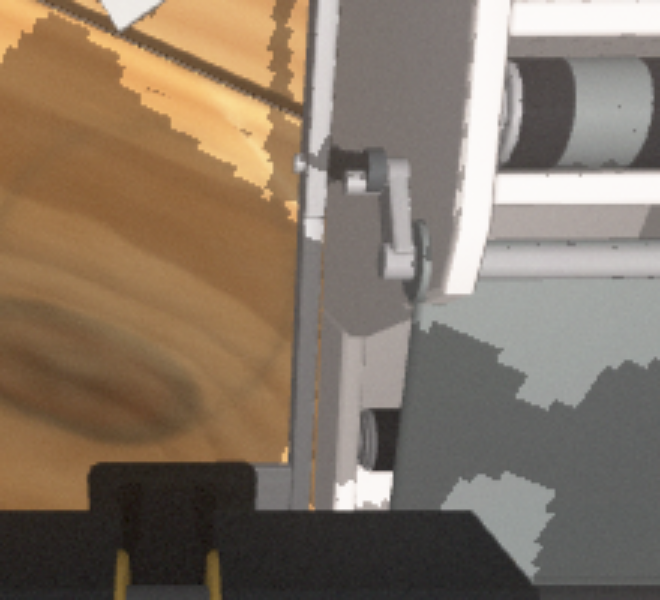

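The lid is lifted (grey panel, lower right) and the battery lies in the trough at crop (378,440). The stack is still in the magazine. Now I ease the lever up slowly.

Emit:
drive_tool(increments=[[0,0,-0.004,0,0,0],[0,0,-0.008,0,0,0],[0,0,-0.012,0,0,0],[0,0,-0.016,0,0,0],[0,0,-0.02,0,0,0]])

```text
time: 5.3
ee_pos: [0.4216, -0.1032, 0.0472]
eef_rot: [0.98, 0.197, 0.001, -0.0]
ft_force: [1.0, 1.8, 4.5]
width: 0.0003
grip_force: 1.9
```

Emit:
drive_tool(increments=[[0,0,-0.004,0,0,0],[0,0,-0.008,0,0,0],[0.001,0,-0.012,0,0,0],[0.001,0,-0.016,0,0,0],[0.002,0,-0.02,0,0,0]])

```text
time: 5.72
ee_pos: [0.4213, -0.1034, 0.0528]
eef_rot: [0.98, 0.197, 0.0, 0.0]
ft_force: [1.0, -0.3, 4.7]
width: 0.0002
grip_force: 1.8
```

Emit:
drive_tool(increments=[[0.001,0,-0.003,0,0,0],[0.002,0,-0.006,0,0,0],[0.003,0,-0.009,0,0,0],[0.004,0,-0.012,0,0,0],[0.004,0,-0.015,0,0,0]])

```text
time: 6.13
ee_pos: [0.4217, -0.1031, 0.057]
eef_rot: [0.98, 0.197, -0.001, -0.0]
ft_force: [-2.6, -2.0, 3.4]
width: 0.0009
grip_force: 2.3
```

Emit:
drive_tool(increments=[[0.001,0,-0.002,0,0,0],[0.001,0,-0.004,0,0,0],[0.002,0,-0.006,0,0,0],[0.002,0,-0.008,0,0,0],[0.003,0,-0.01,0,0,0]])

```text
time: 6.55
ee_pos: [0.423, -0.1024, 0.0602]
eef_rot: [0.98, 0.197, -0.0, -0.0]
ft_force: [-3.6, -1.8, 5.1]
width: 0.0005
grip_force: 2.5
```

Emit:
drive_tool(increments=[[0,0,-0.002,0,0,0],[0,0,-0.004,0,0,0],[0,0,-0.006,0,0,0],[0,0,-0.008,0,0,0],[0,0,-0.009,0,0,0]])

```text
time: 6.97
ee_pos: [0.4234, -0.1023, 0.063]
eef_rot: [0.98, 0.197, 0.0, -0.0]
ft_force: [-1.9, -0.1, 4.5]
width: 0.0005
grip_force: 2.2
```

Emit:
drive_tool(increments=[[0,0,-0.001,0,0,0],[0,0,-0.003,0,0,0],[0,0,-0.004,0,0,0],[0,0,-0.005,0,0,0],[0,0,-0.006,0,0,0]])

```text
time: 7.38
ee_pos: [0.4236, -0.1023, 0.0649]
eef_rot: [0.98, 0.197, 0.0, -0.0]
ft_force: [0.0, 0.4, 4.2]
width: 0.0007
grip_force: 1.9
```

Emit:
drive_tool(increments=[[0,0,-0.001,0,0,0],[0,0,-0.003,0,0,0],[0,0,-0.004,0,0,0],[0,0,-0.005,0,0,0],[0,0,-0.006,0,0,0]])

```text
time: 7.8
ee_pos: [0.4232, -0.1025, 0.0665]
eef_rot: [0.98, 0.197, -0.0, 0.0]
ft_force: [0.0, -1.2, 1.5]
width: 0.0007
grip_force: 0.4
```

Emit:
drive_tool(increments=[[0,0,-0.001,0,0,0],[0,0,-0.003,0,0,0],[0,0,-0.004,0,0,0],[0,0,-0.005,0,0,0],[0,0,-0.006,0,0,0]])

```text
time: 8.22
ee_pos: [0.423, -0.1025, 0.0682]
eef_rot: [0.98, 0.197, -0.0, -0.0]
ft_force: [0.7, 0.2, -0.3]
width: 0.0006
grip_force: 0.0
```

The lever is fully up and the contact force has faded to zero. I lift away and check.

Emit:
drive_tool(increments=[[0,0,-0.03,0,0,0],[0,0,-0.08,0,0,0],[0,0,-0.16,0,0,0],[0,0,-0.25,0,0,0],[0,0,-0.35,0,0,0]])

```text
time: 8.63
ee_pos: [0.4225, -0.1028, 0.1747]
eef_rot: [0.98, 0.197, -0.0, 0.0]
ft_force: [1.3, -0.5, 0.8]
width: 0.0006
grip_force: 0.0
```

Emit:
drive_tool(increments=[[0,0,0,0,0,0],[0,0,0,0,0,0],[0,0,0,0,0,0],[0,0,0,0,0,0],[0,0,0,0,0,0]])

```text
time: 9.05
ee_pos: [0.4225, -0.1025, 0.1724]
eef_rot: [0.98, 0.197, -0.001, -0.0]
ft_force: [-0.0, 0.4, 0.6]
width: 0.0006
grip_force: 0.0
```

```bash
python3 - <<'E'
from bench import *
import cv2,numpy as np
S=read_state();w=cv2.resize(camera("wrist")[20:220,220:490],(800,592),interpolation=cv2.INTER_CUBIC);cv2.imwrite("pics/w4.png",w)
print(S["time"],S["ee_pos"],S["ft_force"])
E
```

```text
9.05 [ 0.42253915 -0.10247538  0.17244836] [-0.04231716  0.40707863  0.6005269 ]
```

View pics/w4.png

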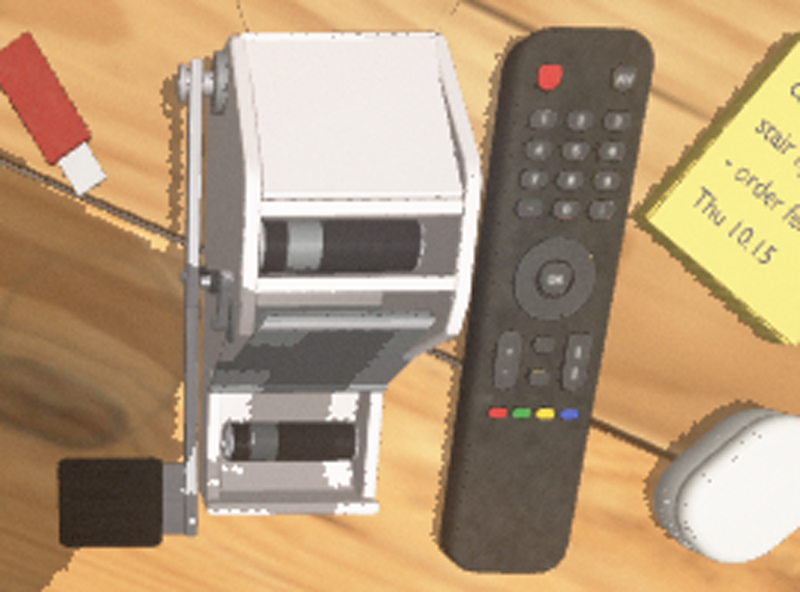

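One battery lies in the trough at (290,441), the lid is shut at (310,345), and the stack is still in the magazine at (340,245). The lever is up and the neighbouring objects have not moved.

```bash
python3 -c "
from bench import *
print(close_job())"
```

```text
the job is handed in; nothing more can be done
None
```

Job handed in at about 9 s: one battery is in the trough, the lever was eased back up until contact force was zero, the lid is shut, and the last picture shows the neighbouring objects undisturbed.

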